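# Set the door buffer flush and lock its jam nut

### The arm

A 7-joint arm with a two-finger parallel gripper is mounted at the origin on the work surface. World frame = base frame: x ahead of the robot, y to its left, z up, the work surface at z = 0. Lengths are in mm, angles in rad, forces in N, time in s.
With the tool pointing down it reaches from about 425 to 875 mm from the base axis. Payload 8.4 kg.
Tool frame: the origin (TCP) lies midway between the tips of the shut fingers; the grasp point (between the pads) lies 19 mm behind it (manip.grip_depth is the distance from the TCP to the grasp point, in mm); y points along the fingers, z is the direction in which the jaws open and shut, and the axes are right-handed (so a half turn about y gives the same grasp; the last joint's range is limited). The gripper opens to 87 mm and grips with 3 to 60 N. Pads are 19 mm wide; open, the fingers measure 117 mm over their backs; the gripper's body (75 mm by 190 mm) begins 51 mm behind the grasp point.
Start: joints at [-0.099, 0.333, 0.04, 1.465, -0.013, 1.343, -0.059], TCP at [649.971, -0.012, 197.846] pointing down, gripper open.
Joint ranges: [-2.58, 2.58], [-0.38, 2.09], [-1.3, 1.39], [0.25, 2.4], [-1.5, 4.64], [0.08, 2.09], [-2.65, 2.65]. Speed limits (rad/s): [2.22, 2.22, 2.79, 2.79, 3.14, 3.14, 3.14].

### API

Orientations are given as [roll, pitch, yaw] about the fixed x, y, z axes, in that order (R = Rz(yaw) Ry(pitch) Rx(roll)).
In Python, from rig import status, optics, order, nets, manip gives the robot as it stands. The module is installed in compiled form; this text tells all that it offers.
- The arm moves only by the tool play_rows, never from a script. Its argument "rows" is text: rows parted by semicolons, each of 4 numbers parted by spaces: the shift along the tool's x, y, z in mm, then the turn about the tool's y in rad. A call has 1 to 8 rows; each row is the pose to reach, as a shift and turn from the pose commanded when the call began, along the tool's axes at that moment; what a row does not reach only later rows make up. A row lasts 1/10 s, in which the tool goes at most 50 mm and 8.59 degrees, less where a joint would pass 70% of its speed; a pose out of reach is approached as far as the arm can. A call with a gripper value outside its range is refused whole. "fingers" is the opening, from 0 (shut) to 1 (fully open), set as the call begins (left out, the last holds). The fingers move at their own pace and stop on an object; "grip_force" is the grip in N (left out, the last holds). Time passes only in rows, so rows that repeat a pose let the fingers close. It gives the time, the measured TCP pose, the force and the opening at its end, in the units of the state.
- status.observe(): the state, without advancing time (a new reading comes with each control period).
- optics.get_image(name): name is "scene" or "side" or "wrist"; returns a dict with "image" (400x640x3 uint8, red, green, blue), "fx", "fy", "cx", "cy" (pixels), "world_from_camera" (4x4, takes a point from camera to world coordinates); the wrist camera has in their place "hand_eye" (4x4, takes a point from camera to tool coordinates, whose origin is the TCP and whose axes are the tool frame's). Camera axes: x right, y up, looking along -z (the intrinsics and any distortion apply to the point x, -y, -z); pixel columns grow to the right and rows downward; lengths in mm; the calibration is good to about 2 mm. A picture is of the moment at which its call begins: read the wrist's pose just before it. There is no depth.
- order.job_done(): hands the job in, once; it reports no verdict.
Trained networks look in the newest picture that a camera, given by its name, has taken for a name from the list of things; names that differ only in an ending like _2 or _b are one class to them, and where a whole thing is asked for, a point or a joint stands for the part that bears it (a point fixed in the world has none). Each returns a list of dicts, best first, with "conf" (0 to 1); they miss things now and then, are a little off and sometimes report something else, mostly with a low value. They report only what shows in the picture. A call takes as long as a camera call. They do not tell look-alikes from the thing itself.
- nets.search_frame(camera, thing): "extent" ([centre column, centre row, width, height] in pixels, round what is visible of it).
- nets.silhouettes(camera, thing): "pixels" (400x640 bool, what is visible of it) and "extent" ([centre column, centre row, width, height] in pixels, round what is visible of it).
- nets.pinpoint(camera, thing): "xy" ([column, row] in pixels: a listed point, or the origin of a listed thing).
The state is a dict: "time": time; "joints": joint angles; "joint_vel": joint speeds; "joint_torque": joint torques, N m; "tool_pos": TCP position; "tcp_rot": TCP orientation; "ft_force": force on the tool from outside, world axes, zero at the start; "ft_torque": the same for the moment, N m; "gripper_width": finger opening in mm.
Only numpy, scipy, OpenCV 4.12 (cv2) and the standard library are available. Lean on these libraries where they do the work, as an engineer would, in place of code of your own. Each camera call takes 0.05 s, during which the arm holds its last target.

### The job

The adjustable door buffer on the ledge sits too far back: slacken its jam nut with the lever, turn the adjuster screw by its bar head until the rubber face of the rod is flush with that of the fixed buffer beside it, then swing the lever back to nip the jam nut up firmly again without straining it. Set the rod with the screw only, never by pushing or pulling on the rod, and leave the small things lying around where they are.

Things in the scene. Friction and masses are not known exactly. Their poses are not given: they have to be found in the camera images.
- nut_pin (a point): Upright round steel pin, 12 mm thick, at the end of the jam nut's lever, 36 to 80 mm above the ledge; this point is on its axis, 60 mm up, 80 mm from the screw's axis. Pushed across the lever, the slack nut moves at about 5.5 N (less is felt at rest); once it clamps, that climbs by some 0.7 N per mm. From 8 N it is firm, 10 to 14 N is right, over 18 N strains it. Released, it stays.
- jam_nut (a joint): Turn of the nut, rad: 0 at the start (tight), growing anticlockwise from above (slackening), stop at 1.15. While it clamps, the screw is locked. 0.1 frees the screw, but the screw lifts as it turns out: slacken by about 0.8 for room. For the same reason it will clamp again at some angle well above 0, to be found by feel.
- screw_bar (a point): Centre of the adjuster screw's steel bar head, on the screw's upright axis, 71 mm above the ledge at the start: a flat bar standing on edge above the nut, 50 mm long (its x axis), 10 mm thick (y), 30 mm high (from 56 to 86 mm above the ledge). Turned about z, its axis.
- adjuster (a joint): Turn of the adjuster screw in rad: 0 at the start, growing anticlockwise from above. Each rad anticlockwise drives the buffer rod 12 mm outwards and lifts the screw 3.4 mm. Takes about 0.2 N m when the nut is slack; stays where it is left; stops at -0.6 and 1.9.
- rod_face (a point): Centre of the rubber end face (22 mm in diameter, 13 mm above the ledge) of the adjustable buffer rod that comes out of the block's side; its y axis points outwards along the rod.
- fixed_face (a point): Centre of the rubber end face (22 mm in diameter, 13 mm above the ledge) of the fixed buffer on the short bracket beside the rod, about 50 mm to its side; its y axis points outwards, parallel to the rod. At the start it stands 9 to 17 mm further out than the rod's face.
- stop_block: Grey-painted metal block, 64 x 64 x 24 mm, fixed to the ledge; origin under its centre, on the upright axis shared by screw and nut. The rod leaves its +y side. On it sits the steel hex nut (36 mm across flats, top 43 mm above the ledge), whose lever arm (10 mm thick, 36 mm above the ledge) runs out to the pin.
- clamp_washer: Clamping washer hidden in the block under the nut, which presses it down on the screw's shoulder; out of reach, not to be handled.
- screw_stem: The screw's stem inside the block, carrying the shoulder and the bar head; the force between it and the washer is the clamping force (20 N for a firm nut, 145 N when strained).
- buffer_rod: The adjustable steel rod, 16 mm in diameter, with its rubber end; do not push or pull it. Origin as the block's.
- clipper: Bystander: steel nail clipper, 58 x 12 x 10 mm, origin under its centre.
- torch: Bystander: yellow plastic torch lying on its side, 148 mm long (x), 42 mm at its head, about 40 mm high, origin under its middle.
- ring_dish: Bystander: white ceramic ring dish, 84 mm across, 22 mm high, origin under its centre.
- polish_tin: Bystander: round shoe polish tin, 75 mm across, 24 mm high, origin under its centre.
- key: Bystander: brass key on a wooden tag, 84 mm long, 4 mm thick, lying flat.
Not all that is in view belongs to the job. Leave any purple look-alike of the stop_block alone.

How it is judged (in metres and radians):
On the way, in this order (a step that is already met when the one before it is completed fails the run):
1. the jam nut is slackened before the screw is turned (value of joint jam_nut above 0.2 rad and contact force between clamp_washer and screw_stem below 2 N and value of joint adjuster between -0.12 and 0.12 rad), for 0.2 s.
2. with the nut slack, the rod's face is brought flush with the fixed buffer's by the screw (y of rod_face in the frame of fixed_face between -0.0025 and 0.0025 m and contact force between clamp_washer and screw_stem below 5 N), for 0.2 s.
At the end, for the whole second after the job is handed in: The rod's rubber face is flush with the fixed buffer's within 2.5 mm, the jam nut is tight again (clamps the screw with over 20 N, about 8 N at the lever's pin), and nut and screw are at rest (y of rod_face in the frame of fixed_face between -0.0025 and 0.0025 m and contact force between clamp_washer and screw_stem above 20 N and velocity of joint jam_nut between -0.02 and 0.02 rad/s and velocity of joint adjuster between -0.02 and 0.02 rad/s); the robot touches nothing.
It fails at once if the jam nut is strained (clamping force over 145 N, reached at 18 to 22 N at the lever's pin) (contact force between clamp_washer and screw_stem above 145 N).
It fails at once if the robot pushes or pulls on the buffer rod (over 3 N) (contact force between the arm and buffer_rod above 3 N).
It fails at once if the fingers push or pull on the buffer rod (over 3 N) (contact force between the fingers and buffer_rod above 3 N).
It fails at once if a bystander is moved by more than 15 mm (distance of any of clipper, torch, ring_dish, polish_tin, key from where it was at the start of the episode above 0.015 m).
It also fails if it takes over 70 s, if anything falls off the work surface, if the arm or the gripper's body presses on something with over 40 N, if the wrist force passes 120 N, or if a joint passes its speed limit or range.

## Working session

There is one attempt and no reset: what is moved stays moved. The work goes in short steps, Python scripts to look and compute and a tool call to move; the robot and the scene stay as the last step left them, time stands still between calls to the robot, and variables do not carry over. Pictures are saved under pics/ and viewed, and the job is handed in when it is done.

Besides the shell and the picture viewer there is one more tool, called after "Call:" by a JSON object that holds its "name" and its "arguments". play_rows: Moves the arm, as the interface text tells. Its arguments: {"type":"object","properties":{"rows":{"type":"string"},"fingers":{"type":"number"},"grip_force":{"type":"number"}},"required":["rows"]}

```bash
mkdir -p pics
cat > h.py <<'E'
import numpy as np, cv2
from rig import status, optics, order, nets, manip
from scipy.spatial.transform import Rotation as R
def tool():
    s=status.observe(); T=np.eye(4); T[:3,:3]=R.from_euler('xyz',s['tcp_rot']).as_matrix(); T[:3,3]=s['tool_pos']; return T
def cam(n):
    T=tool(); d=optics.get_image(n)
    if 'world_from_camera' not in d: d['world_from_camera']=T@np.array(d['hand_eye'])
    d['world_from_camera']=np.array(d['world_from_camera'])
    return d
def save(d,f): cv2.imwrite('pics/'+f,d['image'][:,:,::-1])
def ray(d,p):
    W=d['world_from_camera']; v=np.array([(p[0]-d['cx'])/d['fx'],-(p[1]-d['cy'])/d['fy'],-1]); return W[:3,3],W[:3,:3]@v
def atz(d,p,z):
    o,v=ray(d,p); return o+v*(z-o[2])/v[2]
def proj(d,X):
    W=d['world_from_camera']; c=W[:3,:3].T@(np.array(X)-W[:3,3]); return np.array([d['cx']+d['fx']*c[0]/-c[2], d['cy']+d['fy']*(-c[1])/-c[2]])
def tri(obs):
    A=np.zeros((3,3));b=np.zeros(3);
    for d,p in obs:
        o,v=ray(d,p);v=v/np.linalg.norm(v);P=np.eye(3)-np.outer(v,v);A+=P;b+=P@o
    X=np.linalg.solve(A,b); return X,[np.round(proj(d,X)-p,1) for d,p in obs]
E
python3 - <<'E'
from h import *
s=status.observe();print(s); print(manip.grip_depth, [x for x in dir(manip) if x[0]!='_'])
for n in ['scene','side','wrist']:
    d=cam(n);save(d,n+'0.png');print(n,[k for k in d], d['fx'],d['cx'],d['cy'],np.round(d['world_from_camera'],2).tolist())
    for t in ['nut_pin','screw_bar','rod_face','fixed_face','stop_block']:
        print(t,[(np.round(q['xy'],1).tolist(),round(q['conf'],2)) for q in nets.pinpoint(n,t)][:3])
E
```

```text
{'time': 0.0, 'joints': array([-0.09919689,  0.33391669,  0.03987034,  1.46628919, -0.01339414,
        1.34329913, -0.05852126]), 'joint_vel': array([-3.07330548e-04,  1.03395030e-03, -7.53773962e-04, -4.17949776e-04,
        9.39621427e-05,  1.19989120e-03, -1.41585736e-04]), 'joint_torque': array([ 1.06989024e-03, -6.56351209e+01,  1.33598529e+00, -4.03798449e+01,
       -5.97442500e-02,  4.47441044e-02,  1.62792835e-04]), 'tool_pos': array([ 6.49480306e+02, -3.52349810e-02,  1.96946756e+02]), 'tcp_rot': array([-1.57243868e+00, -1.16493036e-04, -1.57083347e+00]), 'ft_force': array([-0.15128495,  0.01452167, -0.44028123]), 'ft_torque': array([-0.01865059,  0.03344853,  0.02944233]), 'gripper_width': 87.12558776721626}
18.700000000000003 ['IKError', 'grip_depth']
scene ['image', 'fx', 'fy', 'cx', 'cy', 'world_from_camera'] 387.7986163170486 316.20172873822037 200.19496793044883 [[-0.3, -0.62, 0.72, 1026.71], [0.95, -0.21, 0.22, 151.99], [0.01, 0.75, 0.66, 547.33], [0.0, 0.0, 0.0, 1.0]]
nut_pin [([428.8, 144.7], 0.81), ([416.4, 269.3], 0.68), ([337.5, 187.6], 0.56)]
screw_bar [([431.
[... 583 characters left out ...]
r [([396.9, 338.2], 0.8), ([172.1, 261.9], 0.73), ([314.4, 232.7], 0.59)]
rod_face [([134.7, 314.2], 0.77), ([281.6, 274.1], 0.62), ([342.7, 390.2], 0.57)]
fixed_face [([260.2, 260.8], 0.88)]
stop_block [([391.2, 376.7], 0.78), ([316.4, 259.7], 0.71), ([178.8, 296.7], 0.7)]
wrist ['image', 'fx', 'fy', 'cx', 'cy', 'hand_eye', 'world_from_camera'] 336.2781574174623 321.8682806081711 197.7218821567196 [[1.0, 0.0, -0.0, 649.16], [-0.0, 0.96, 0.26, 72.09], [0.0, -0.26, 0.96, 385.79], [0.0, 0.0, 0.0, 1.0]]
nut_pin [([110.7, 168.7], 0.67)]
screw_bar [([185.6, 158.9], 0.83)]
rod_face [([224.9, 82.3], 0.96), ([110.9, 172.9], 0.41)]
fixed_face [([277.0, 87.7], 0.85)]
stop_block [([206.4, 150.0], 0.8)]
```

View pics/scene0.png

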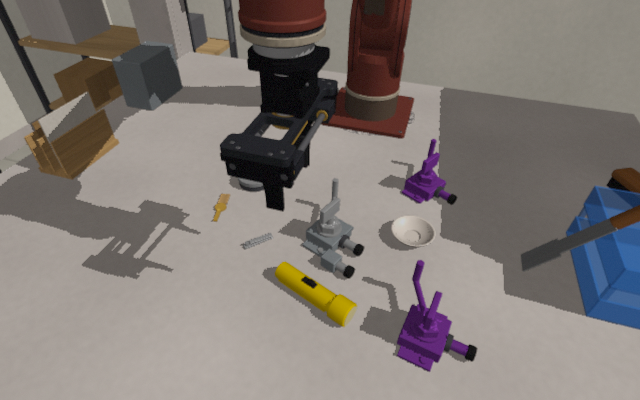

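View pics/side0.png

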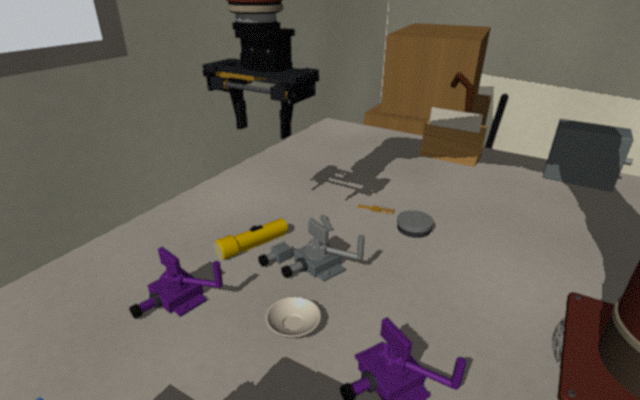

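View pics/wrist0.png

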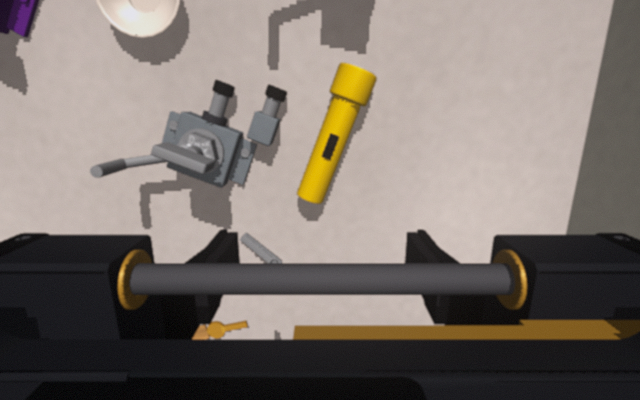

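```bash
cat > m.py <<'E'
from h import *
O={'nut_pin':([337.5,187.6],[359.3,246.1],[110.7,168.7]),'screw_bar':([328.2,211],[314.4,232.7],[185.6,158.9]),'rod_face':([357.7,251.5],[281.6,274.1],[224.9,82.3]),'fixed_face':([349.7,274],[260.2,260.8],[277,87.7]),'stop_block':([326.4,234.3],[316.4,259.7],[206.4,150])}
D=[cam(n) for n in ['scene','side','wrist']]
P={}
for k,v in O.items():
    X,e=tri([(d,p) for d,p in zip(D,v)]); P[k]=X; print(k,np.round(X,1),[q.tolist() for q in e])
E
cat >> m.py <<'E'
z={'nut_pin':60,'screw_bar':71,'rod_face':13,'fixed_face':13,'stop_block':0}
for k,v in O.items(): print(k,[np.round(atz(d,p,z[k]),1)[:2].tolist() for d,p in zip(D,v)])
d=D[2]
cv2.imwrite('pics/w0z.png',cv2.resize(d['image'][60:220,60:320,::-1],None,fx=3,fy=3,interpolation=cv2.INTER_CUBIC))
d=D[0]
cv2.imwrite('pics/s0z.png',cv2.resize(d['image'][165:300,270:400,::-1],None,fx=5,fy=4.4,interpolation=cv2.INTER_CUBIC)[:600])
E
python3 m.py
```

```text
nut_pin [442.9  16.5  61.3] [[-1.5, -0.2], [0.2, -0.1], [-0.5, -3.3]]
screw_bar [523.5  25.4  69. ] [[1.1, 0.6], [2.4, -1.4], [3.3, -1.5]]
rod_face [549.7  94.3  11.1] [[2.8, 0.6], [2.1, -1.0], [2.9, 2.2]]
fixed_face [604.   89.4  12.9] [[1.3, -0.5], [0.5, 0.2], [2.1, 1.5]]
stop_block [522.   24.1   7.2] [[1.3, 0.3], [1.4, -0.6], [2.3, 0.5]]
nut_pin [[441.1, 19.1], [443.8, 15.4], [442.0, 13.0]]
screw_bar [[524.6, 23.5], [523.2, 34.1], [521.0, 24.3]]
rod_face [[551.4, 89.3], [549.8, 100.3], [547.3, 96.3]]
fixed_face [[605.9, 87.6], [605.1, 89.5], [601.9, 90.9]]
stop_block [[515.4, 19.7], [528.1, 19.0], [517.0, 23.7]]
```

View pics/w0z.png

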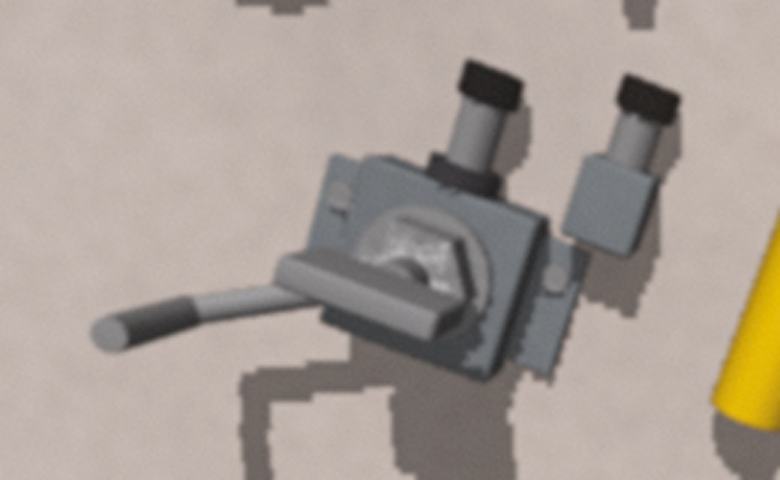

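View pics/s0z.png

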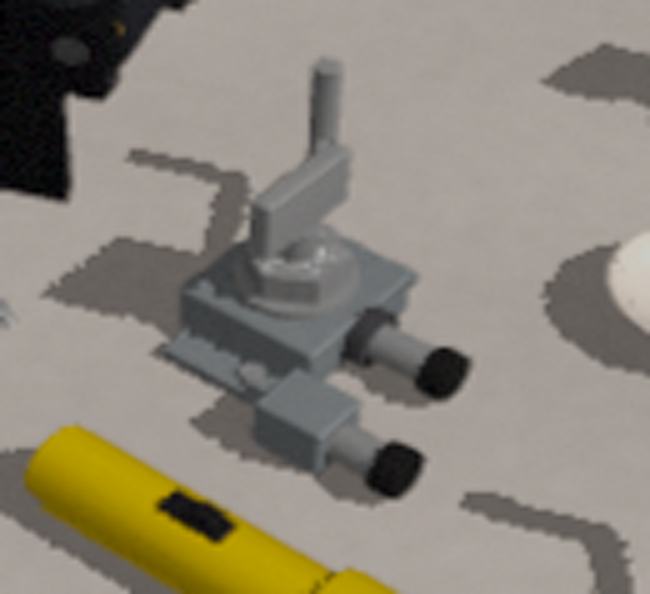

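Run:
```python
from h import *
d=cam('wrist')
f=lambda x,y,z:np.round(atz(d,(60+(x+.5)/3-.5,60+(y+.5)/3-.5),z)[:2],1)
print('pin top',f(111,334,80))
a,b=f(292,254,86),f(470,297,86);print('bar',a,b,np.degrees(np.arctan2(*(b-a)[::-1])),np.linalg.norm(b-a))
a,b=f(278,285,86),f(434,336,86);print('bar near bottom?',a,b)
a,b=f(372,155,24),f(546,217,24);print('block far edge',a,b,np.degrees(np.arctan2(*(b-a)[::-1])),np.linalg.norm(b-a))
c=f(490,380,24);print(c,np.linalg.norm(c-b),np.degrees(np.arctan2(*(b-c)[::-1])))
e=f(322,318,24); print('center',(a+b+c+e)/4)
```

```text
pin top [441.4  14.4]
bar [503.2  39.5] [554.7  26.8] -13.852855682381517 53.04281289675356
bar near bottom? [497.8  30.3] [542.8  14.9]
block far edge [505.1  66.9] [564.3  45.8] -19.617029170991394 62.847832102626995
[539.9 -13.3] 63.938798862662395 67.56624917682143
center [522.55   27.275]
```

Call:
{"name": "play_rows", "arguments": {"rows": "-4 20 -50 0.15;-8 40 -100 0.30;-12 60 -150 0.45;-15 88 -200 0.60;-16 88 -208 0.75;-16 88 -208 0.90;-16 88 -208 1.05;-16 88 -208 1.20", "fingers": 0.45}}

```text
time: 1.9
tool_pos: [441.9, 16.1, 110.2]
tcp_rot: [-1.571, 0.001, -2.777]
ft_force: [-0.0, 0.6, -0.3]
gripper_width: 40.2
```

Call:
{"name": "play_rows", "arguments": {"rows": "0 0 0 0.13;0 0 0 0.25;0 0 0 0.25;0 0 0 0.25"}}

```text
time: 2.3
tool_pos: [442.0, 16.0, 110.0]
tcp_rot: [-1.571, 0.0, -3.017]
ft_force: [-0.2, 0.1, -0.4]
gripper_width: 39.2
```

Run:
```python
from h import *
print(status.observe()); print(np.round(tool(),3))
d=cam('wrist');save(d,'w1.png')
for t in ['nut_pin','screw_bar','stop_block']:
        print(t,[(np.round(q['xy'],1).tolist(),round(q['conf'],2)) for q in nets.pinpoint('wrist',t)][:3])
for z in (60,80): print(proj(d,(442,15.5,z)))
```

```text
{'time': 2.3, 'joints': array([-1.78135957e-01, -1.98685407e-02,  4.08549087e-02,  2.05995603e+00,
        8.76263397e-04,  1.10129299e+00, -1.58412592e+00]), 'joint_vel': array([-1.70095131e-03,  1.10995145e-03,  4.76022850e-06,  6.23265106e-04,
       -3.74817953e-04, -2.51217638e-04,  2.17922102e-03]), 'joint_torque': array([ 2.24637013e-02, -3.54697073e+01, -7.88127445e-02, -3.71078074e+01,
       -1.56126235e-02, -7.80300703e-02, -3.78157692e-01]), 'tool_pos': array([442.01956826,  16.01768057, 109.969689  ]), 'tcp_rot': array([-1.57082886e+00,  1.95347608e-04, -3.01723685e+00]), 'ft_force': array([-0.19506015,  0.12073119, -0.37278792]), 'ft_torque': array([0.04575422, 0.10003341, 0.02524533]), 'gripper_width': 39.169586513967296}
[[-9.9200e-01  0.0000e+00  1.2400e-01  4.4202e+02]
 [-1.2400e-01  0.0000e+00 -9.9200e-01  1.6018e+01]
 [-0.0000e+00 -1.0000e+00 -0.0000e+00  1.0997e+02]
 [ 0.0000e+00  0.0000e+00  0.0000e+00  1.0000e+00]]
nut_pin [([329.0, 212.6], 0.63), ([237.3, 47.5], 0.24)]
screw_bar [([322.6, 94.0], 0.94), ([86.7, 341.9], 0.82)]
stop_block [([320.1, 95.8], 0.62)]
[323.132344   206.02371813]
[323.18538095 214.46900302]
```

View pics/w1.png

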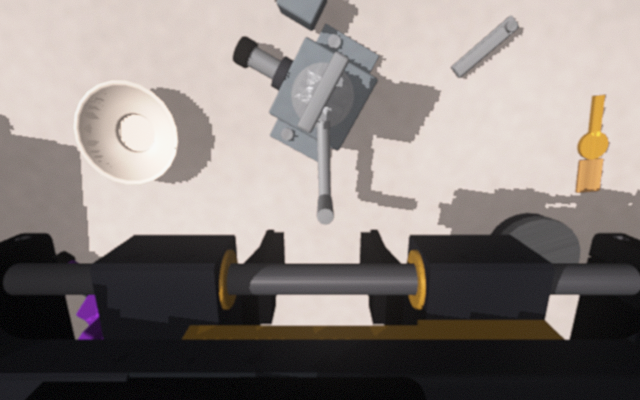

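Call:
{"name": "play_rows", "arguments": {"rows": "0 30 0 0;0 60 0 0;0 60 0 0"}}

```text
time: 2.8
tool_pos: [439.2, 15.6, 46.9]
tcp_rot: [-1.571, -0.006, -3.02]
ft_force: [-0.4, -0.7, -0.3]
gripper_width: 38.8
```

Call:
{"name": "play_rows", "arguments": {"rows": "0 0 0 0;0 0 0 0;0 0 0 0;0 0 0 0;0 0 0 0", "fingers": 0.2, "grip_force": 5}}

```text
time: 3.3
tool_pos: [442.4, 16.0, 50.4]
tcp_rot: [-1.571, 0.001, -3.021]
ft_force: [1.1, 0.1, -0.6]
gripper_width: 18.3
```

Run:
```python
from h import *
d=cam('wrist');save(d,'w2.png');save(cam('side'),'s2.png')
```

```text
(no output)
```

View pics/w2.png

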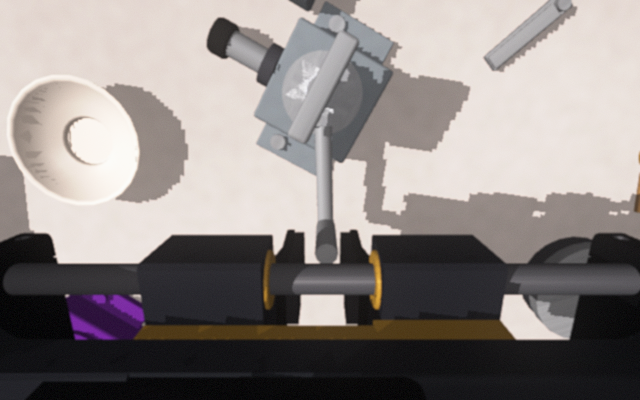

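View pics/s2.png

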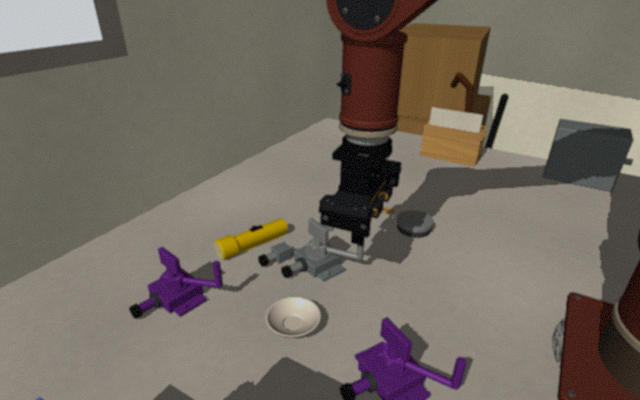

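Run:
```python
from h import *
d=cam('wrist')
for z in (50,80): print(proj(d,(442,15.5,z)))
for k in (0,10,20,30): print(k,np.round(proj(d,(442+k*.992,16+k*.12,80)),1))
print(status.observe()['gripper_width'])
```

```text
[323.22940343 230.26468392]
[323.35301621 251.27270971]
0 [322.4 251.2]
10 [322.4 232.8]
20 [322.4 213.8]
30 [322.4 194.3]
17.903741660755497
```

Call:
{"name": "play_rows", "arguments": {"rows": "-0.1 0 4 -0.05;-0.4 0 8 -0.1;-0.9 0 12 -0.15;-1.6 0 15.9 -0.2;-2.5 0 19.8 -0.25;-3.6 0 23.6 -0.3;-4.9 0 27.4 -0.35;-6.3 0 31.2 -0.4"}}

```text
time: 4.25
tool_pos: [451.5, -12.9, 49.8]
tcp_rot: [-1.573, -0.0, -2.618]
ft_force: [-2.0, 5.3, 2.1]
gripper_width: 17.2
```

Call:
{"name": "play_rows", "arguments": {"rows": "-0.1 0 4 -0.05;-0.4 0 8 -0.1;-0.9 0 12 -0.15;-1.6 0 15.9 -0.2;-2.5 0 19.8 -0.25;-3.6 0 23.6 -0.3;-4.9 0 27.4 -0.35;-6.3 0 31.2 -0.4"}}

```text
time: 5.05
tool_pos: [472.0, -37.1, 49.7]
tcp_rot: [-1.573, -0.0, -2.218]
ft_force: [-4.4, 4.8, 4.0]
gripper_width: 17.8
```

Run:
```python
from h import *
s=status.observe();T=tool();print(np.round(T[:3,:3].T@s['ft_force'],1))
d=cam('wrist');save(d,'w3.png')
```

```text
[-1.2 -4.  -6.4]
```

View pics/w3.png

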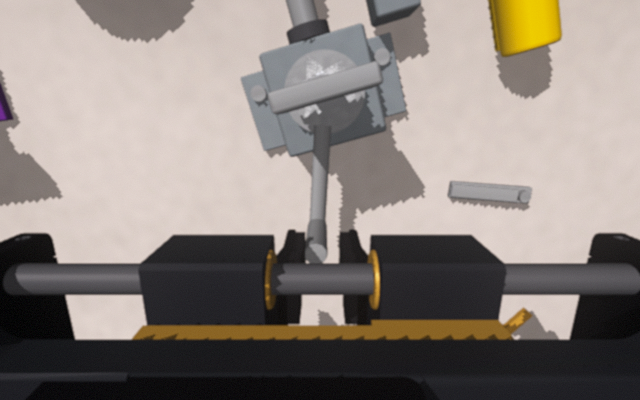

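Call:
{"name": "play_rows", "arguments": {"rows": "-0.1 0 4 -0.05;-0.4 0 8 -0.1;-0.4 0 8 -0.1;-0.4 0 5 -0.1"}}

```text
time: 5.5
tool_pos: [477.3, -41.0, 49.8]
tcp_rot: [-1.57, -0.0, -2.123]
ft_force: [-0.7, -0.1, -0.1]
gripper_width: 17.3
```

Call:
{"name": "play_rows", "arguments": {"rows": "0 0 0 0;0 0 0 0;0 0 0 0;0 -30 0 0;0 -60 0 0;0 -85 0 0;0 -85 0 0", "fingers": 0.45}}

```text
time: 6.2
tool_pos: [479.5, -41.0, 138.4]
tcp_rot: [-1.566, 0.003, -2.121]
ft_force: [0.7, 0.5, 0.2]
gripper_width: 38.8
```

Run:
```python
from h import *
T=tool();print(np.round(T,3))
D=[cam(n) for n in ['scene','side','wrist']]
for d,n in zip(D,'swr'): save(d,'4'+n+'.png')
for n in ['scene','side','wrist']:
    for t in ['nut_pin','screw_bar','rod_face','fixed_face','stop_block']:
        print(n,t,[(np.round(q['xy'],1).tolist(),round(q['conf'],2)) for q in nets.pinpoint(n,t)][:3])
```

```text
[[-5.23000e-01  6.00000e-03  8.52000e-01  4.79537e+02]
 [-8.52000e-01  0.00000e+00 -5.23000e-01 -4.09890e+01]
 [-3.00000e-03 -1.00000e+00  5.00000e-03  1.38386e+02]
 [ 0.00000e+00  0.00000e+00  0.00000e+00  1.00000e+00]]
scene nut_pin [([303.9, 190.6], 0.9), ([418.3, 268.7], 0.82), ([430.6, 145.1], 0.68)]
scene screw_bar [([429.6, 310.4], 0.81), ([425.7, 161.1], 0.8), ([328.9, 209.2], 0.58)]
scene rod_face [([453.2, 199.7], 0.71), ([360.6, 248.5], 0.7), ([476.2, 353.5], 0.64)]
scene fixed_face [([347.0, 272.4], 0.95), ([217.6, 216.8], 0.66)]
scene stop_block [([328.4, 235.1], 0.87), ([423.5, 336.2], 0.86), ([424.0, 187.8], 0.61)]
side nut_pin [([458.0, 371.5], 0.91), ([220.5, 273.9], 0.82), ([356.2, 226.1], 0.63)]
side screw_bar [([317.2, 231.0], 0.93), ([394.0, 338.1], 0.59), ([170.7, 258.8], 0.56)]
side rod_face [([342.1, 389.7], 0.95), ([135.3, 314.3], 0.83), ([283.9, 273.6], 0.67)]
side fixed_face [([260.8, 262.7], 0.56), ([255.7, 245.6], 0.26)]
side stop_block [([314.9, 264.1], 0.84), ([391.6, 375.0], 0.79), ([178.9, 294.8], 0.59)]
wrist nut_pin []
wrist screw_bar [([324.6, 96.7], 0.94)]
wrist rod_face [([310.2, 1.9], 0.79)]
wrist fixed_face []
wrist stop_block [([320.4, 101.5], 0.87), ([32.7, 60.5], 0.64)]
```

View pics/4r.png

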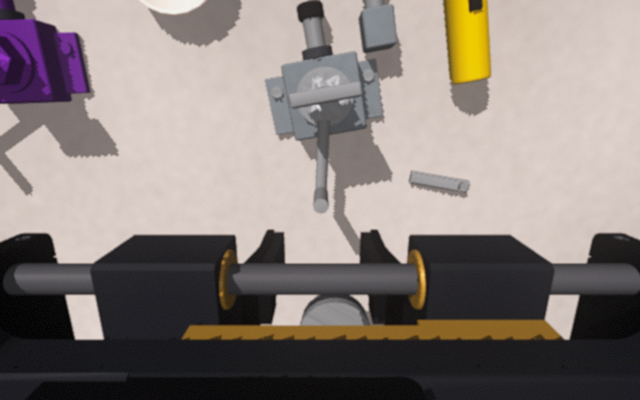

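Run:
```python
from h import *
d=cam('wrist')
print(np.round(tool()[:3,3],1))
cv2.imwrite('pics/w4z.png',cv2.resize(d['image'][0:150,260:400,::-1],None,fx=5,fy=4,interpolation=cv2.INTER_CUBIC))
```

```text
[477.2 -40.9 134.9]
```

View pics/w4z.png

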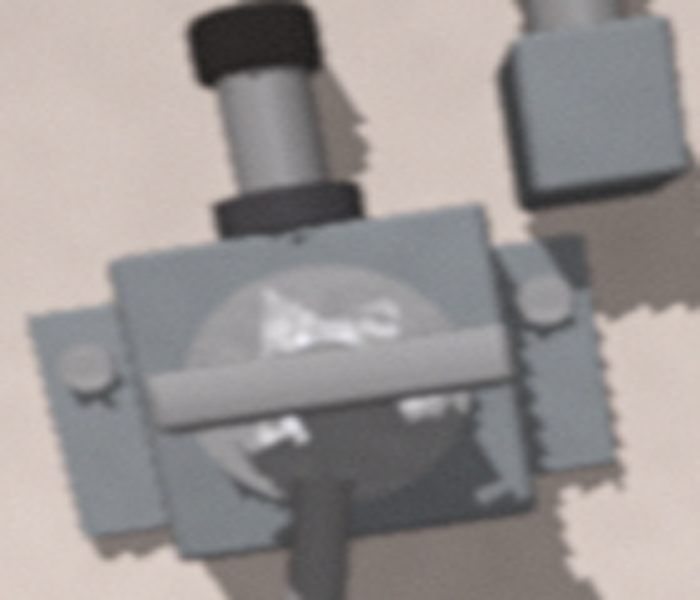

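Run:
```python
from h import *
d=cam('wrist')
f=lambda x,y,z:atz(d,(260+(x+.5)/5-.5,(y+.5)/4-.5),z)[:2]
ang=lambda v:np.degrees(np.arctan2(v[1],v[0]))
for q,z in (([(148,378),(500,325),(512,375),(165,428)],86),([(112,262),(482,205),(533,510),(180,555)],24)):
    c=[f(x,y,z) for x,y in q]
    print(np.round(c,1).tolist(),'c',np.round(np.mean(c,0),1),[round(np.linalg.norm(c[i]-c[i-1]),1) for i in range(4)],[round(ang(v),1) for v in (c[1]-c[0],c[2]-c[3],c[0]-c[3],c[1]-c[2])])
for n in ['scene','side']: cam(n)
```

```text
[[499.3, 38.9], [543.9, 21.4], [541.3, 13.7], [496.8, 30.8]] c [520.3  26.2] [np.float64(8.4), np.float64(47.9), np.float64(8.2), np.float64(47.7)] [np.float64(-21.4), np.float64(-21.1), np.float64(73.0), np.float64(71.6)]
[[502.9, 66.1], [560.8, 43.5], [537.6, -14.5], [480.0, 9.5]] c [520.3  26.2] [np.float64(61.1), np.float64(62.2), np.float64(62.4), np.float64(62.5)] [np.float64(-21.4), np.float64(-22.6), np.float64(68.0), np.float64(68.2)]
```

Call:
{"name": "play_rows", "arguments": {"rows": "-40 0 1 0.15;-80 0 2 0.3;-80 0 2 0.45;-80 0 2 0.6;-80 0 2 0.75;-80 0 2 0.9;-80 0 2 1.05;-80 0 2 1.2"}}

```text
time: 8.1
tool_pos: [520.7, 26.3, 134.8]
tcp_rot: [-1.571, -0.0, 2.956]
ft_force: [0.2, 0.5, 0.8]
gripper_width: 39.1
```

Call:
{"name": "play_rows", "arguments": {"rows": "0 0 0 0.15;0 0 0 0.196;0 0 0 0.196;0 0 0 0.196"}}

```text
time: 8.5
tool_pos: [520.7, 26.3, 134.8]
tcp_rot: [-1.571, -0.0, 2.768]
ft_force: [-0.2, 0.6, -0.0]
gripper_width: 39.1
```

Run:
```python
from h import *
T=tool();print(np.round(T,3))
d=cam('wrist')
cv2.imwrite('pics/w5.png',d['image'][:,:,::-1])
for x in (-25,0,25): print(proj(d,np.array([520.5+x*np.cos(np.radians(-21.5)),26+x*np.sin(np.radians(-21.5)),86])))
```

```text
[[-9.31000e-01 -0.00000e+00 -3.65000e-01  5.20709e+02]
 [ 3.65000e-01 -0.00000e+00 -9.31000e-01  2.63370e+01]
 [ 0.00000e+00 -1.00000e+00  0.00000e+00  1.34844e+02]
 [ 0.00000e+00  0.00000e+00  0.00000e+00  1.00000e+00]]
[322.33779419 237.96802453]
[322.41534446 206.26367216]
[322.49716285 172.81440887]
```

View pics/w5.png

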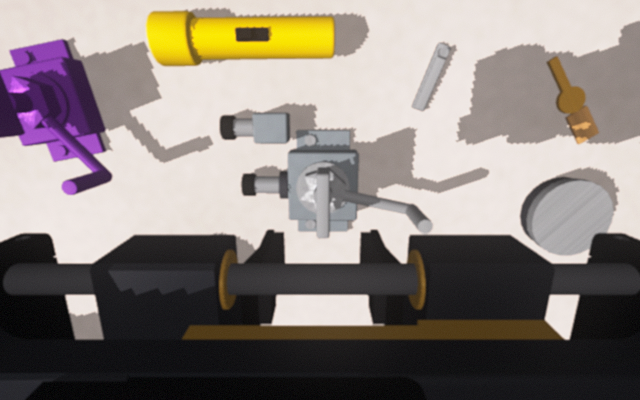

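```bash
cat > gap.py <<'E'
from h import *
import sys
d=cam('wrist')
im=d['image'].astype(int)
cv2.imwrite('pics/'+sys.argv[1],cv2.resize(d['image'][100:220,200:370,::-1],None,fx=4.5,fy=4.5,interpolation=cv2.INTER_CUBIC))
g=im.sum(2)
T=tool()
for r0 in [int(a) for a in sys.argv[2:]]:
  for r in range(r0-5,r0+6,2):
    row=g[r,:340]; 
    c=np.where(row<170)[0]
    if len(c)==0: print(r,'none');continue
    # subpixel left edge: threshold 300
    k=c[0]
    bg=row[k-8:k-4].mean(); th=(bg+row[k+2])/2
    j=k
    while row[j]<th: j-=1
    e=j+(row[j]-th)/(row[j]-row[j+1])
    p=atz(d,(e,r),24.0)[:2]; u=np.array([np.cos(np.radians(68.3)),np.sin(np.radians(68.3))])
    print(r,round(e,2),np.round(p,1), 'out',round((p-[520.5,26])@u,2),'side',round((p-[520.5,26])@[u[1],-u[0]],1))
E
python3 gap.py w5z.png 184 127
```

```text
179 72.06 [610.1 235.3] out 227.57 side 5.8
181 71.52 [608.7 236.8] out 228.42 side 4.0
183 74.04 [606.2 235.6] out 226.48 side 2.1
185 75.31 [604.2 235.6] out 225.68 side 0.3
187 76.07 [602.3 236. ] out 225.34 side -1.6
189 76.23 [600.6 236.9] out 225.54 side -3.5
122 -0.5 [676.6 266.3] out 281.02 side 56.2
124 -0.49 [675.2 267.4] out 281.44 side 54.5
126 -0.51 [673.7 268.4] out 281.88 side 52.7
128 -0.57 [672.3 269.5] out 282.36 side 51.0
130 -0.49 [670.9 270.5] out 282.72 side 49.3
132 -0.49 [669.4 271.5] out 283.15 side 47.6
```

View pics/w5z.png

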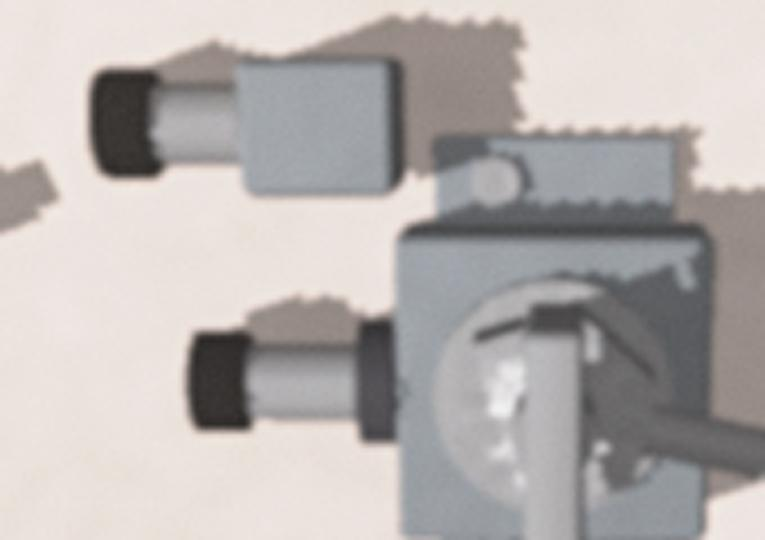

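```bash
sed -i 's/row=g\[r,:340\]; /row=g[r].copy(); row[:205]=700/; s/row<170/row<200/' gap.py; python3 gap.py w5z.png 184 127
```

```text
179 241.45 [553.9  91.8] out 73.51 side 6.7
181 241.15 [552.3  92.9] out 73.89 side 4.9
183 240.99 [550.7  93.8] out 74.14 side 3.0
185 241.02 [549.   94.5] out 74.23 side 1.1
187 241.06 [547.3  95.3] out 74.3 side -0.7
189 241.35 [545.5  95.9] out 74.15 side -2.6
122 219.2 [606.9  88.4] out 89.88 side 57.2
124 219.01 [605.4  89.3] out 90.17 side 55.5
126 218.99 [603.9  90. ] out 90.32 side 53.8
128 219.27 [602.2  90.6] out 90.21 side 52.1
130 219.47 [600.6  91.1] out 90.16 side 50.4
132 219.72 [599.   91.7] out 90.07 side 48.6
```

Call:
{"name": "play_rows", "arguments": {"rows": "0 30 0 0;0 60 0 0;0 74 0 0;0 76 0 0;0 76 0 0"}}

```text
time: 9.15
tool_pos: [521.0, 26.3, 59.4]
tcp_rot: [-1.571, 0.0, 2.766]
ft_force: [0.0, 0.1, 0.2]
gripper_width: 39.2
```

Call:
{"name": "play_rows", "arguments": {"rows": "0 0 0 0;0 0 0 0;0 0 0 0;0 0 0 0;0 0 0 0;0 0 0 0;0 0 0 0", "fingers": 0, "grip_force": 45}}

```text
time: 9.85
tool_pos: [520.8, 25.9, 59.1]
tcp_rot: [-1.571, 0.0, 2.766]
ft_force: [-2.0, -2.7, 4.8]
gripper_width: 7.9
```

Call:
{"name": "play_rows", "arguments": {"rows": "0 -0.2 0 -0.08;0 -0.5 0 -0.16;0 -0.8 0 -0.24;0 -1.1 0 -0.32;0 -1.4 0 -0.4"}}

```text
time: 10.35
tool_pos: [520.7, 25.7, 60.3]
tcp_rot: [-1.57, -0.0, -3.114]
ft_force: [-1.3, -3.0, 3.8]
gripper_width: 8.2
```

Run:
```python
from h import *
s=status.observe();print(s['ft_force'],s['ft_torque'],s['gripper_width'],s['joint_torque'][6])
d=cam('wrist');save(d,'w6.png')
```

```text
[-1.31742012 -3.00930066  3.83502716] [-0.65969543  0.43512835 -0.17722623] 8.214420701665649 -1.4255613461136818
```

View pics/w6.png

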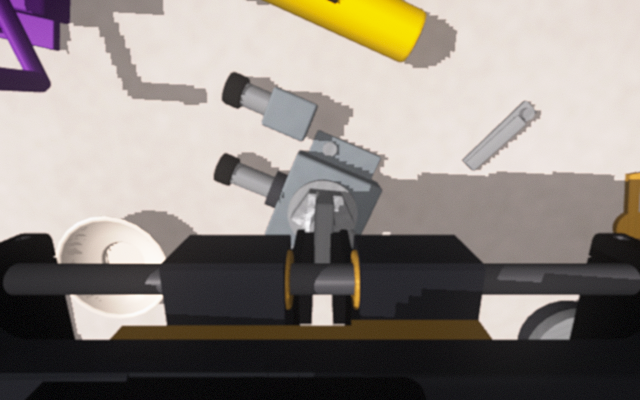

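Call:
{"name": "play_rows", "arguments": {"rows": "0 -0.3 0 -0.1;0 -0.7 0 -0.2;0 -1 0 -0.3;0 -1.4 0 -0.4;0 -1.7 0 -0.5;0 -2.1 0 -0.6;0 -2.4 0 -0.7;0 -2.7 0 -0.8"}}

```text
time: 11.2
tool_pos: [520.8, 25.5, 63.0]
tcp_rot: [-1.57, -0.0, -2.315]
ft_force: [-1.2, -3.6, 2.8]
gripper_width: 7.8
```

Call:
{"name": "play_rows", "arguments": {"rows": "0 -0.3 0 -0.1;0 -0.3 0 -0.1;0 -0.3 0 -0.1"}}

```text
time: 11.5
tool_pos: [520.9, 25.6, 63.5]
tcp_rot: [-1.57, -0.0, -2.221]
ft_force: [-0.0, -4.1, 5.2]
gripper_width: 8.2
```

Run:
```python
from h import *
s=status.observe();print(s['ft_force'],s['ft_torque'],s['gripper_width'],s['joints'])
print(np.round(tool(),3))
d=cam('wrist');save(d,'w7.png')
cv2.imwrite('pics/w7z.png',cv2.resize(d['image'][40:260,180:400,::-1],None,fx=2.7,fy=2.7,interpolation=cv2.INTER_CUBIC))
```

```text
[-0.01594353 -4.09338816  5.19842191] [-1.2370106   0.36037751 -0.07750199] 8.24106100634982 [-0.08540832  0.19373374 -0.05476328  1.93185236  0.0131226   1.01605513
 -0.79647614]
[[-6.06000e-01  0.00000e+00  7.96000e-01  5.20929e+02]
 [-7.96000e-01 -1.00000e-03 -6.06000e-01  2.56360e+01]
 [ 0.00000e+00 -1.00000e+00  1.00000e-03  6.34760e+01]
 [ 0.00000e+00  0.00000e+00  0.00000e+00  1.00000e+00]]
```

View pics/w7.png

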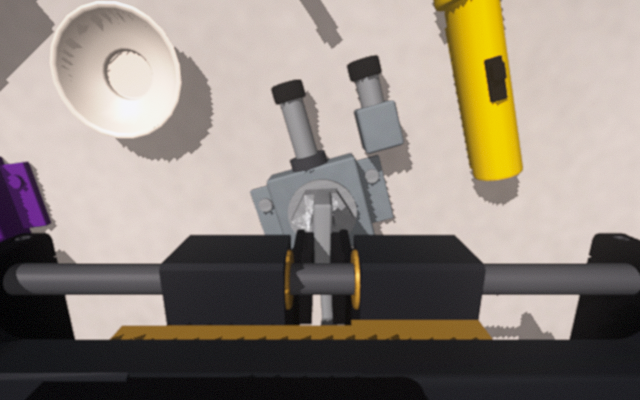

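View pics/w7z.png

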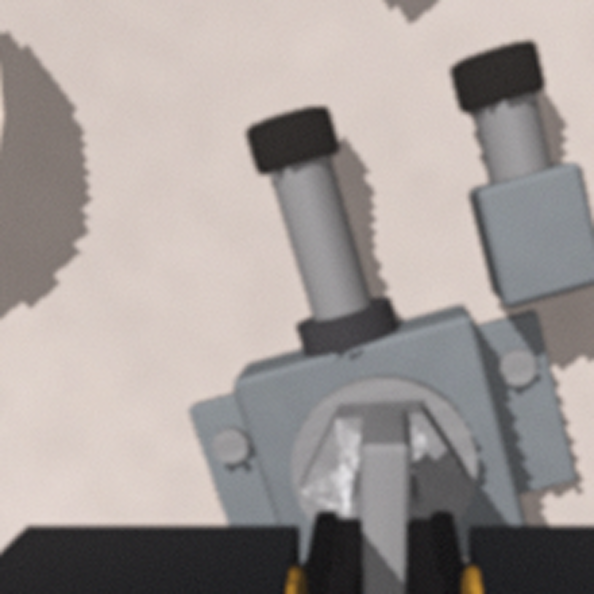

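```bash
cat > cap.py <<'E'
from h import *
from scipy.optimize import minimize
YAW=68.3; AX=np.array([520.5,26.])
def fit(d,side0,out0,yaw=YAW,S=6):
    u=np.array([np.cos(np.radians(yaw)),np.sin(np.radians(yaw)),0]); s=np.array([u[1],-u[0],0]); z=np.array([0,0,1])
    t=np.linspace(0,2*np.pi,60)
    def hull(p):
        pts=[]
        for o in (p[1],p[1]-p[2]):
            for a in t: pts.append(proj(d,np.r_[AX,13]+u*o+s*(p[0]+11*np.cos(a))+z*11*np.sin(a)))
        return cv2.convexHull(np.array(pts,np.float32))[:,0]
    h0=hull([side0,out0,10]); c=h0.mean(0).round().astype(int); w=32
    x0,y0=max(c[0]-w,0),max(c[1]-w,0); crop=d['image'][y0:c[1]+w,x0:c[0]+w].astype(float).max(2)
    big=cv2.resize(crop,None,fx=S,fy=S,interpolation=cv2.INTER_LINEAR)
    m=(big<72).astype(np.uint8)
    n,lab,st,cen=cv2.connectedComponentsWithStats(m)
    hc=(h0.mean(0)-[x0,y0]+.5)*S-.5
    k=lab[int(hc[1]),int(hc[0])]
    if k==0: k=1+np.argmin([np.linalg.norm(cen[i]-hc)-(1e-2*st[i,4]) for i in range(1,n)])
    m=(lab==k)
    def cost(p):
        h=(hull(p)-[x0,y0]+.5)*S-.5
        r=np.zeros(m.shape,np.uint8); cv2.fillPoly(r,[np.round(h*16).astype(np.int32)],1,shift=4)
        return 1-(m&(r>0)).sum()/(m|(r>0)).sum()
    best=min((minimize(cost,[side0+a,out0+b,10],method='Nelder-Mead',options=dict(initial_simplex=np.array([[0,0,10],[3,0,10],[0,3,10],[0,0,13]])+[side0+a,out0+b,0],xatol=.02,fatol=1e-4)) for a in (-2,2) for b in (-3,0,3)),key=lambda r:r.fun)
    return best.x,best.fun,m.sum()/S/S
if __name__=='__main__':
    import sys
    cams=sys.argv[2:]; ro=float(sys.argv[1])
    for n in cams:
        d=cam(n)
        for yaw in (67.8,68.8):
            a=fit(d,0,ro,yaw);b=fit(d,53,90,yaw)
            print(n,yaw,'rod',np.round(a[0],2),round(a[1],3),'fixed',np.round(b[0],2),round(b[1],3),'gap',round(b[0][1]-a[0][1],2))
E
python3 cap.py 89 wrist scene side
```

```text
wrist 67.8 rod [-0.68 89.15 10.17] 0.099 fixed [51.52 90.2  10.13] 0.108 gap 1.04
wrist 68.8 rod [ 0.53 89.16 10.14] 0.101 fixed [52.59 89.33 10.21] 0.109 gap 0.16
scene 67.8 rod [ 0.42 87.39  9.2 ] 0.094 fixed [53.61 88.63  9.26] 0.094 gap 1.24
scene 68.8 rod [ 2.23 87.51  9.42] 0.101 fixed [55.05 87.82  9.53] 0.097 gap 0.31
side 67.8 rod [-0.82 89.05 11.3 ] 0.55 fixed [51.92 90.15 10.32] 0.217 gap 1.1
side 68.8 rod [ 0.45 88.85 10.17] 0.548 fixed [53.41 88.82  9.56] 0.212 gap -0.04
```

Call:
{"name": "play_rows", "arguments": {"rows": "0 -0.1 0 -0.03;0 -0.2 0 -0.05;0 -0.2 0 -0.05;0 -0.2 0 -0.05"}}

```text
time: 12.1
tool_pos: [520.9, 25.6, 63.6]
tcp_rot: [-1.57, -0.0, -2.171]
ft_force: [-0.8, -5.1, 4.2]
gripper_width: 8.1
```

Call:
{"name": "play_rows", "arguments": {"rows": "0 0 0 0;0 0 0 0;0 0 0 0;0 0 0 0;0 -30 0 0;0 -60 0 0;0 -70 0 0;0 -70 0 0", "fingers": 0.45}}

```text
time: 12.9
tool_pos: [521.8, 26.7, 134.9]
tcp_rot: [-1.569, 0.002, -2.167]
ft_force: [-0.1, 0.2, -0.1]
gripper_width: 39.0
```

Call:
{"name": "play_rows", "arguments": {"rows": "0 0 0 0;0 0 0 0"}}

```text
time: 13.1
tool_pos: [519.8, 26.2, 132.0]
tcp_rot: [-1.573, -0.001, -2.167]
ft_force: [-0.2, 0.9, -0.3]
gripper_width: 39.2
```

```bash
python3 cap.py 89 wrist scene
python3 - <<'E'
from h import *
print(np.round(tool(),3))
D=[cam(n) for n in ['scene','side','wrist']];save(D[2],'w8.png');save(D[0],'s8.png')
for n in ['scene','side','wrist']:
    for t in ['nut_pin']:
        print(n,t,[(np.round(q['xy'],1).tolist(),round(q['conf'],2)) for q in nets.pinpoint(n,t)][:3])
E
```

```text
wrist 67.8 rod [-0.9  89.39  9.86] 0.128 fixed [51.58 90.08 10.08] 0.136 gap 0.68
wrist 68.8 rod [-0.36 89.36  9.92] 0.132 fixed [52.75 89.13 10.11] 0.133 gap -0.23
scene 67.8 rod [ 0.71 87.99  9.45] 0.101 fixed [53.06 88.61  9.28] 0.091 gap 0.62
scene 68.8 rod [ 1.84 87.97  9.45] 0.106 fixed [55.12 87.84  9.52] 0.096 gap -0.13
[[-5.61000e-01 -2.00000e-03  8.28000e-01  5.19987e+02]
 [-8.28000e-01 -0.00000e+00 -5.61000e-01  2.62460e+01]
 [ 1.00000e-03 -1.00000e+00 -2.00000e-03  1.32226e+02]
 [ 0.00000e+00  0.00000e+00  0.00000e+00  1.00000e+00]]
scene nut_pin [([419.5, 270.8], 0.82), ([300.7, 190.5], 0.73), ([431.1, 147.7], 0.63)]
side nut_pin [([218.1, 270.7], 0.89), ([358.5, 225.5], 0.68), ([460.2, 373.1], 0.6)]
wrist nut_pin [([323.8, 289.9], 0.67)]
```

View pics/w8.png

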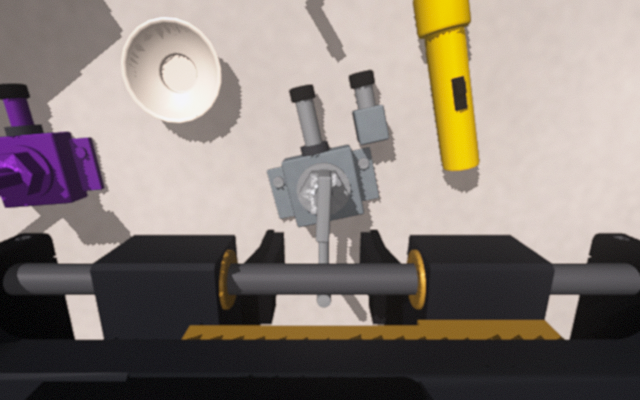

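Call:
{"name": "play_rows", "arguments": {"rows": "40 0 0 0;80 0 0 0;80 0 0 0;80 35 0 0;80 70 0 0;80 83 0 0;80 83 0 0"}}

```text
time: 14.2
tool_pos: [474.5, -39.6, 49.0]
tcp_rot: [-1.574, -0.002, -2.167]
ft_force: [-0.4, -0.1, 1.3]
gripper_width: 39.4
```

Call:
{"name": "play_rows", "arguments": {"rows": "0 0 0 0;0 0 0 0;0 0 0 0;0 0 0 0;0 0 0 0", "fingers": 0.2, "grip_force": 5}}

```text
time: 14.7
tool_pos: [476.1, -39.9, 50.9]
tcp_rot: [-1.57, 0.0, -2.167]
ft_force: [0.3, -0.3, 0.4]
gripper_width: 18.6
```

Run:
```python
from h import *
s=status.observe();print(np.round(tool()[:3,:3].T@s['ft_force'],2))
d=cam('wrist');save(d,'w9.png')
```

```text
[ 0.1  -0.43  0.46]
```

View pics/w9.png

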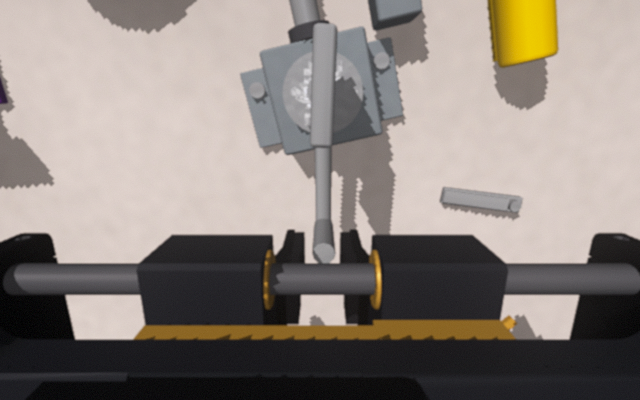

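Call:
{"name": "play_rows", "arguments": {"rows": "0 0 -2 0.025;-0.1 0 -4 0.05;-0.2 0 -6 0.075;-0.4 0 -8 0.1"}}

```text
time: 15.15
tool_pos: [470.3, -35.6, 50.7]
tcp_rot: [-1.569, 0.001, -2.27]
ft_force: [4.1, -2.3, -1.8]
gripper_width: 17.7
```

```bash
cat > f.py <<'E'
from h import *
s=status.observe();T=tool();print(np.round(T[:3,:3].T@s['ft_force'],2),np.round(s['tool_pos'],1),s['gripper_width'],np.round(s['ft_torque'],2))
E
python3 f.py
```

```text
[-0.9   1.79  4.64] [470.3 -35.6  50.7] 17.671179995951857 [-0.66 -0.98  0.01]
```

Call:
{"name": "play_rows", "arguments": {"rows": "0 0 -2 0.025;-0.1 0 -4 0.05;-0.2 0 -6 0.075;-0.4 0 -8 0.1"}}

```text
time: 15.55
tool_pos: [464.4, -30.2, 50.8]
tcp_rot: [-1.569, 0.001, -2.37]
ft_force: [4.7, -3.7, -2.8]
gripper_width: 17.7
```

```bash
python3 f.py
```

```text
[-0.78  2.86  5.99] [464.4 -30.2  50.8] 17.707520270764196 [-0.75 -0.94  0.02]
```

Call:
{"name": "play_rows", "arguments": {"rows": "0 0 -1 0.012;0 0 -2 0.025;-0.1 0 -3 0.037;-0.1 0 -4 0.05"}}

```text
time: 15.95
tool_pos: [461.6, -27.3, 50.7]
tcp_rot: [-1.569, 0.001, -2.419]
ft_force: [4.3, -3.0, -1.9]
gripper_width: 17.7
```

```bash
python3 f.py
```

```text
[-1.3   1.92  5.09] [461.6 -27.3  50.7] 17.707433541713744 [-0.66 -0.87 -0.01]
```

Call:
{"name": "play_rows", "arguments": {"rows": "0 0 -1.5 0.019;-0.1 0 -3 0.037;-0.1 0 -4.5 0.056;-0.2 0 -6 0.075"}}

```text
time: 16.35
tool_pos: [457.9, -22.8, 50.8]
tcp_rot: [-1.569, 0.001, -2.494]
ft_force: [6.1, -4.8, -2.9]
gripper_width: 17.5
```

```bash
python3 f.py
```

```text
[-1.93  2.89  7.53] [457.9 -22.8  50.8] 17.499345983445913 [-1.   -1.14  0.02]
```

Call:
{"name": "play_rows", "arguments": {"rows": "0 0 -1.5 0.019;-0.1 0 -3 0.037;-0.1 0 -4.5 0.056"}}

```text
time: 16.65
tool_pos: [455.7, -19.7, 50.8]
tcp_rot: [-1.568, 0.002, -2.55]
ft_force: [7.9, -5.9, -4.9]
gripper_width: 17.5
```

```bash
python3 f.py
```

```text
[-3.25  4.95  9.26] [455.7 -19.7  50.8] 17.476961057585726 [-1.45 -1.63  0.03]
```

Call:
{"name": "play_rows", "arguments": {"rows": "0 0 -1 0.012;0 0 -2 0.025;0 0 -2 0.025"}}

```text
time: 16.95
tool_pos: [454.8, -18.2, 50.8]
tcp_rot: [-1.568, 0.002, -2.575]
ft_force: [8.4, -6.6, -5.2]
gripper_width: 18.5
```

```bash
python3 f.py
```

```text
[-3.58  5.26 10.08] [454.8 -18.2  50.8] 18.48098478148053 [-1.46 -1.73  0.04]
```

Call:
{"name": "play_rows", "arguments": {"rows": "0 0 -0.7 0.01;0 0 -1.5 0.019;0 0 -1.5 0.019", "grip_force": 20}}

```text
time: 17.25
tool_pos: [454.1, -17.2, 50.8]
tcp_rot: [-1.567, 0.002, -2.594]
ft_force: [8.0, -6.5, -5.3]
gripper_width: 17.4
```

```bash
python3 f.py
```

```text
[-3.45  5.33  9.76] [454.1 -17.2  50.8] 17.442557990426174 [-1.67 -1.74  0.04]
```

Call:
{"name": "play_rows", "arguments": {"rows": "0 0 -1 0.012;0 0 -2 0.025;0 0 -2 0.025"}}

```text
time: 17.55
tool_pos: [453.2, -15.7, 50.9]
tcp_rot: [-1.567, 0.002, -2.619]
ft_force: [9.2, -8.1, -5.4]
gripper_width: 17.8
```

```bash
python3 f.py
```

```text
[-3.94  5.44 11.62] [453.2 -15.7  50.9] 17.774203678034784 [-1.82 -1.93 -0.05]
```

Call:
{"name": "play_rows", "arguments": {"rows": "0 0 1.5 0;0 0 3 0;0 0 3.5 0;0 0 3.5 0"}}

```text
time: 17.95
tool_pos: [453.2, -16.8, 50.6]
tcp_rot: [-1.571, 0.0, -2.617]
ft_force: [1.5, -1.8, 0.4]
gripper_width: 17.5
```

```bash
python3 f.py
```

```text
[-0.33 -0.35  2.33] [453.2 -16.8  50.6] 17.515559994860922 [-0.36 -0.42  0.03]
```

Call:
{"name": "play_rows", "arguments": {"rows": "0 0 1 0;0 0 1.5 0;0 0 1.5 0"}}

```text
time: 18.25
tool_pos: [453.7, -18.1, 50.4]
tcp_rot: [-1.571, -0.0, -2.617]
ft_force: [1.0, -0.1, 0.9]
gripper_width: 17.9
```

Call:
{"name": "play_rows", "arguments": {"rows": "0 0 0 0;0 0 0 0;0 0 0 0;0 -30 0 0;0 -60 0 0;0 -85 0 0;0 -85 0 0;0 -85 0 0", "fingers": 0.45}}

```text
time: 19.05
tool_pos: [454.0, -18.1, 135.6]
tcp_rot: [-1.57, 0.001, -2.617]
ft_force: [-0.6, 1.3, -0.2]
gripper_width: 39.3
```

Call:
{"name": "play_rows", "arguments": {"rows": "0 0 0 0;0 0 0 0;0 0 0 0"}}

```text
time: 19.35
tool_pos: [453.3, -18.2, 134.7]
tcp_rot: [-1.572, -0.001, -2.617]
ft_force: [0.3, 1.1, -0.1]
gripper_width: 39.2
```

```bash
python3 f.py; python3 cap.py 89 wrist scene
python3 - <<'E'
from h import *
d=cam('wrist');save(d,'w10.png');save(cam('scene'),'s10.png')
E
```

```text
[-0.84  0.12 -0.76] [453.3 -18.2 134.7] 39.22811267254104 [ 0.02  0.04 -0.01]
wrist 67.8 rod [-0.38 89.29  5.48] 0.144 fixed [51. 87. 10.] 1.0 gap -2.29
wrist 68.8 rod [ 1.13 89.35  5.48] 0.143 fixed [51. 87. 10.] 1.0 gap -2.35
scene 67.8 rod [ 0.89 88.05  9.75] 0.163 fixed [53.32 88.78  9.67] 0.11 gap 0.74
scene 68.8 rod [ 2.25 88.1  10.09] 0.168 fixed [54.85 88.02  9.89] 0.115 gap -0.08
```

View pics/w10.png

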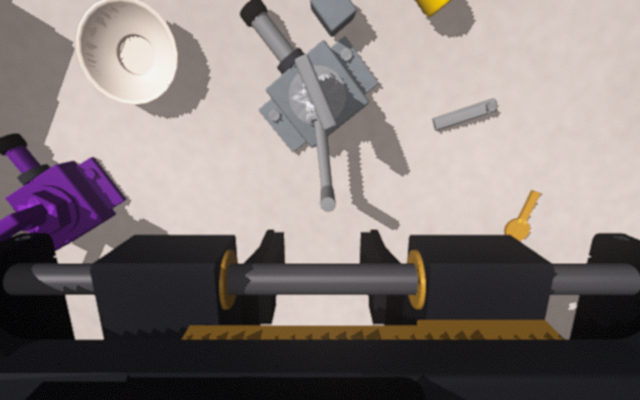

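View pics/s10.png

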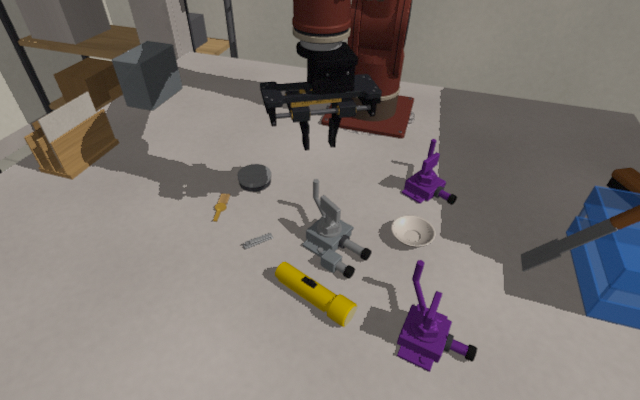

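```bash
python3 -c "
from rig import order
print(order.job_done())"
```

```text
the job is handed in; nothing more can be done
None
```

I set the adjustable buffer flush and nipped the jam nut up again. The job is handed in at about 19.5 s of the 70 s allowed, and no verdict was reported.

- **Slackening:** I swung the lever about 0.86 rad anticlockwise before touching the screw. The pin took roughly 5–6 N while it moved.
- **Setting the rod:** The rod's face started about 16 mm behind the fixed one. I gripped the bar head and turned the screw about 1.35 rad anticlockwise, lifting as it rose.
- **Flush check:** After tightening, the scene camera put the rod between 0.1 mm too far out and 0.7 mm short, depending on the block angle assumed. The allowance is 2.5 mm.
- **Tightening:** I swung the lever back until the clamp could be felt, and stopped at a reading of about 11.6 N across the lever (12.3 N in all horizontally). That is within the 10–14 N wanted.
- **Leaving it:** I backed off, opened the fingers and raised the hand clear. The remaining force reading is only noise of about 1 N. In the last picture the small things look unmoved; I did not measure them.

**Check that failed:** the last wrist picture could not confirm the flush fit, because the fixed face was out of view there. That fit found no match, so I disregarded it. The earlier wrist views, taken before tightening, agreed with the scene camera.

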